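Clip the eared carrier plate into the tube mixer

TASK

Fit the carrier plate that has two ears into the tube mixer: slide its ears down between the posts, past the spring clips, until the plate sits flat and fully home on the platen, both sensing pins pushed in, then let go of it. Go by feel: press it home with 15 to 20 N, and never load the mixer with more than 25 N. Leave the plate without ears alone.

Things in the scene. Friction and masses are not known exactly. Their poses are not given: they have to be found in the camera images.
- plate: Carrier plate to be fitted: aluminium, 60 (x) x 86 (y) x 6 mm, eight dark wells on top, and two ears, each 14 mm wide (x) and 6 mm thick, sticking out 15 mm from the middle of its short edges (116 mm tip to tip along y). Same after a half turn. 0.15 to 0.31 kg. Origin: centre of the underside; z up; y from ear to ear. Starts flat on the worktop, left or right of the mixer.
- handle_top (a point): Top centre of the eared plate's handle: a black upright block 24 (x) x 14 (y) mm in the plate's middle, its top 72 mm above the plate's underside. Grip it across its 14 mm (along the plate's y) within its top 30 mm, so that the fingers stay above the mixer's posts. Axes as the plate's.
- blank: A like aluminium plate, 60 x 86 x 6 mm, same black handle, but without ears. Not to be used. Origin: centre of the underside. Starts flat on the worktop on the other side of the mixer.
- mixer: Tube mixer, fixed: white housing 120 (x) x 150 (y) x 45 mm high with a black knob on its -x face. On its deck two pairs of aluminium posts make two slots for the ears, on the mixer's y axis; each post is 12 mm wide (y) and its rounded top (4 mm radius) is 88 mm above the worktop; the pairs' inner faces are 92 mm apart. Origin: centre of the underside, on the worktop; z up.
- slot_l (a point): Mouth of the slot at the mixer's +y side: x = 0, y = +52, z = 88 mm of the mixer. In this point's x (the mixer's): -x post face at -7.5 mm; the +x post face, at +12.5 mm, carries a steel spring leaf that slopes from +12.5 mm at the top to +4 mm, 12 mm below, then runs straight down to the deck. A seated ear pushes the leaf back some 3 mm.
- slot_r (a point): The same slot at the mixer's -y side: x = 0, y = -52, z = 88 mm of the mixer. Each leaf presses its ear on the -x post with about 2 N; to push the plate down past both leaves takes 3 to 13 N (most on the slope), and the plate stays where it is left in the slots.
- deck (a point): Middle of the mixer's deck, z = 45 mm. Above it, between the slots, is the platen: a level aluminium plate 50 (x) x 78 (y) mm that the carrier plate comes to rest on. Its top stands anywhere from 7 to 21 mm above this point, set by hand and not measured: feel for it. It does not give; when the plate is home, the force rises steeply.
- pin_l (a joint): How far the sensing pin (6 mm, dark steel, standing 5 mm up out of the platen at x = 0, y = +30 mm of the mixer) is pushed down, m: 0 with nothing on it, 0.005 when the plate lies on the platen at that end. Light spring, under 1 N.
- pin_r (a joint): How far the sensing pin (6 mm, dark steel, standing 5 mm up out of the platen at x = 0, y = -30 mm of the mixer) is pushed down, m: 0 with nothing on it, 0.005 when the plate lies on the platen at that end. Light spring, under 1 N.

How it is judged (in metres and radians):
On the way, in this order (a step that is already met when the one before it is completed fails the run):
1. the eared plate is lifted clear of the worktop (height (world z) of plate above 0.03 m), for 0.1 s.
2. both ears are in the slots between the posts, held by the clips (x of plate in the frame of mixer between -0.006 and 0.006 m and y of plate in the frame of mixer between -0.007 and 0.007 m and angle between the y axis of plate and the y axis of mixer, either way round below 0.1 rad and z of plate in the frame of mixer below 0.078 m and angle between plate's own z axis and vertical below 0.15 rad), for 0.1 s.
3. the plate is pressed home: flat, both pins in, under a push of 15 N or so (18 N with the pinch of the clips, which counts too) (x of plate in the frame of mixer between -0.006 and 0.006 m and y of plate in the frame of mixer between -0.007 and 0.007 m and angle between the y axis of plate and the y axis of mixer, either way round below 0.1 rad and angle between plate's own z axis and vertical below 0.04 rad and value of joint each of pin_l, pin_r above 0.0035 m and contact force between plate and mixer above 18 N), for 0.1 s.
At the end, for the whole second after the job is handed in: The eared plate lies in the mixer with both ears in the slots (centre within 6 mm in x and 7 mm in y of the mixer's centre, turned less than 0.1 rad from it, either way round), flat (tilt under 0.04 rad), both sensing pins pushed in by more than 3.5 mm, at rest and released (x of plate in the frame of mixer between -0.006 and 0.006 m and y of plate in the frame of mixer between -0.007 and 0.007 m and angle between the y axis of plate and the y axis of mixer, either way round below 0.1 rad and angle between plate's own z axis and vertical below 0.04 rad and value of joint each of pin_l, pin_r above 0.0035 m and linear speed of plate below 0.01 m/s); the robot touches nothing.
It fails at once if the plate is pressed on the mixer with more than 25 N (35 N with the pinch of the clips, up to 10 N, which counts too) (contact force between plate and mixer above 35 N).
It fails at once if the arm presses on the mixer itself with more than 35 N (contact force between the arm and mixer above 35 N).
It fails at once if the fingers press on the mixer itself with more than 35 N (contact force between the fingers and mixer above 35 N).
It fails at once if the plate without ears is moved more than 30 mm (distance of blank from where it was at the start of the episode above 0.03 m).
It also fails if it takes over 64 s, if anything falls off the work surface, if the arm or the gripper's body presses on something with over 40 N, if the wrist force passes 120 N, or if a joint passes its speed limit or range.

ROBOT

A 6-joint arm with a two-finger parallel gripper is mounted at the origin on a cart in front of the work surface, level with it; the furniture and walls round the work are solid. World frame = base frame: x ahead of the robot, y to its left, z up, the work surface at z = 0. Lengths are in m, angles in degrees, forces in N, time in s.
With the tool pointing down it reaches from about 0.35 to 0.875 m from the base axis. Payload 15.5 kg.
Tool frame: the origin (TCP) lies at the very end of the fingers, on their centre line; the grasp point (between the pads) lies arm.grip_point_offset behind it (arm.grip_point_offset is the distance from the TCP to the grasp point, in m); z points along the fingers, y is the line along which they close (so a half turn about z gives the same grasp; the last joint's range is limited). The gripper opens to 85 mm and grips with 20 to 120 N. Pads are 22 mm wide; open, the fingers measure 114 mm over their backs; the gripper's body (76 mm by 85 mm) begins 54 mm behind the grasp point. The pads swing forward as they close: fully open they stand 13 mm farther back than shut.
Start: joints at [70.101, 28.281, 77.091, -0, 74.628, -5.472], TCP at [0.156, 0.605, 0.231] pointing down, gripper open.
Joint ranges: [-166.48, 166.48], [-47.26, 123.95], [12.59, 153.08], [-70.14, 250.14], [6.76, 159.57], [-176.63, 176.63]. Speed limits (degrees/s): [108.29, 108.29, 147.25, 172.46, 172.46, 172.46].

INTERFACE

Orientations are given as a 3x3 rotation matrix whose columns are the frame's x, y, z axes.
In Python, from bench import arm, capture, camera_info, workorder gives the robot as it stands.
- The arm moves only by the tool jog_arm, never from a script. Its argument "deltas" is a list of rows, each a list of 3 entries, a list of its own where there are three numbers: the opening, from -1 (shut) to 1 (fully open), then the shift along the tool's x, y, z in m, then the turn, a rotation vector about the tool's x, y, z in degrees. In form: [[claw, [x, y, z], [wx, wy, wz]], ...]. A call has 1 to 12 rows; each row shifts and turns the commanded pose from where the row before left it, along the tool's axes as they then stand; what a row does not reach is not made up. A row lasts 1/12 s, in which the tool goes at most 41.7 mm and 7.16 degrees, less where a joint would pass 70% of its speed; a pose out of reach is approached as far as the arm can. A call is refused whole if a number of a shift passes 0.0417 or a number of a turn 7.16, either way. A call with a gripper value outside its range is refused whole. The fingers move at their own pace and stop on an object; the grip force is fixed at half the most. Time passes only in rows, so rows that do not move let the fingers close. It gives the time, the measured TCP pose, the force, the opening and the grip force at its end, in the units of the state.
- arm.state(): the state, without advancing time (a new reading comes with each control period).
- capture(name): name is "side" or "top"; returns the picture (480x640x3 uint8, red, green, blue); there is no depth.
- camera_info(name): a dict with "K" (3x3 intrinsics, pixels), "rvec" (rotation vector, rad) and "tvec" (3), from world to camera coordinates, as OpenCV has them. Camera axes: x right, y down, z forward; pixel columns grow to the right and rows downward; lengths in m; the calibration is good to about 2 mm. A picture is of the moment at which its call begins. camera_info takes no time and is no camera call.
- workorder.hand_in(): hands the job in; it is judged then, once.
The state is a dict: "t": time; "joint_positions": joint angles; "dq": joint speeds; "tau": joint torques, N m; "tcp_pos": TCP position; "ee_rot": TCP orientation; "ft_force": force on the tool from outside, world axes, zero at the start; "wrist_torque": the same for the moment, N m; "opening": finger opening in m; "finger_force": force on a finger pad.
Only numpy, scipy, OpenCV 4.12 (cv2) and the standard library are available. Lean on these libraries where they do the work, as an engineer would, in place of code of your own. Each camera call takes 0.05 s, during which the arm holds its last target. There are 200 camera calls.

## Working session

There is one attempt and no reset: what is moved stays moved. The work goes in short steps, Python scripts to look and compute and a tool call to move; the robot and the scene stay as the last step left them, time stands still between calls to the robot, and variables do not carry over. Pictures are saved under pics/ and viewed, at most 10 in all, crops included, and the job is handed in when it is done.

Besides the shell and the picture viewer there is one more tool, called after "Request:" by a JSON object that holds its "fn" and its "kwargs". jog_arm: Moves the arm, as the interface text tells. Its arguments: {"type":"object","properties":{"deltas":{"type":"array","items":{"type":"array"}}},"required":["deltas"]}

```bash
mkdir -p pics; python3 - <<'E'
from bench import arm,capture,camera_info
import cv2
for n in("top","side"):
    cv2.imwrite(f"pics/{n}0.png",capture(n)[:,:,::-1]); print(n,camera_info(n))
s=arm.state(); print(s, arm.grip_point_offset)
E
```

```text
top {'K': array([[468.07824812,   0.        , 321.43834068],
       [  0.        , 468.07824812, 246.27693731],
       [  0.        ,   0.        ,   1.        ]]), 'rvec': array([ 2.16819828, -2.22871294,  0.11096304]), 'tvec': array([8.43315531e-04, 5.21324899e-01, 1.18726027e+00])}
side {'K': array([[527.76809268,   0.        , 318.73904061],
       [  0.        , 527.76809268, 244.60301326],
       [  0.        ,   0.        ,   1.        ]]), 'rvec': array([ 2.2131649 , -0.11657218,  0.08632052]), 'tvec': array([-0.54160906,  0.1005359 ,  1.20982351])}
{'t': 0.1, 'joint_positions': array([ 7.01017304e+01,  2.83116170e+01,  7.71247438e+01, -1.74669068e-03,
        7.46284917e+01, -5.47370515e+00]), 'dq': array([-0.09818651, -0.20370403, -0.09704648, -0.02947442,  0.08412885,
        0.08002688]), 'tau': array([ 1.10490346e-03, -8.83589244e+01, -3.84562504e+01, -4.50675452e-04,
        5.20995309e-03, -5.07261987e-06]), 'tcp_pos': array([0.15560296, 0.6049733 , 0.23074983]), 'ee_rot': array([[-9.68478454e-01,  2.49097081e-01, -3.57599345e-04],
       [ 2.49097325e-01,  9.68477862e-01, -1.07431706e-03],
       [ 7.87178046e-05, -1.12952997e-03, -9.99999359e-01]]), 'ft_force': array([ 0.039045  , -0.0710385 ,  0.22405213]), 'wrist_torque': array([ 0.00362344,  0.02298194, -0.02515695]), 'finger_force': 0.0, 'opening': 0.08540274776094009} 0.0187
```

View pics/top0.png

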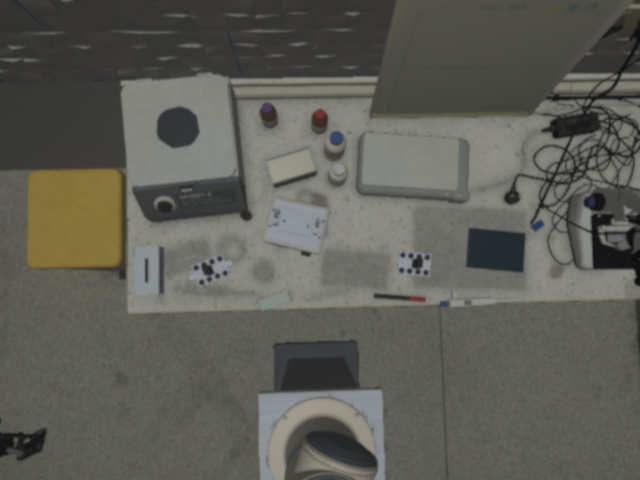

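View pics/side0.png

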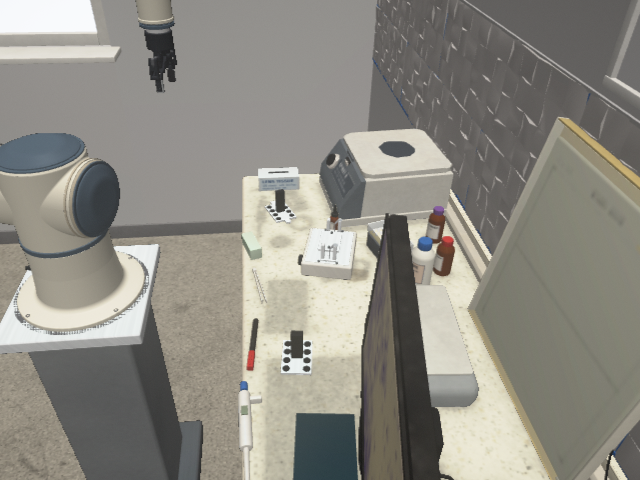

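The left plate (top ~(210,270), side ~(280,208)) seems to have ears. The mixer is at top (297,225) and the blank at (415,263). I'll enlarge crops of these next.

```bash
python3 - <<'E'
import cv2,numpy as np
a=cv2.imread("pics/top0.png")[190:290,180:340]; b=cv2.imread("pics/side0.png")[180:285,250:370]
cv2.imwrite("pics/ct.png",cv2.resize(a,None,fx=5,fy=5,interpolation=cv2.INTER_CUBIC))
cv2.imwrite("pics/cs.png",cv2.resize(b,None,fx=5,fy=5,interpolation=cv2.INTER_CUBIC))
E
```

```text
(no output)
```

View pics/ct.png

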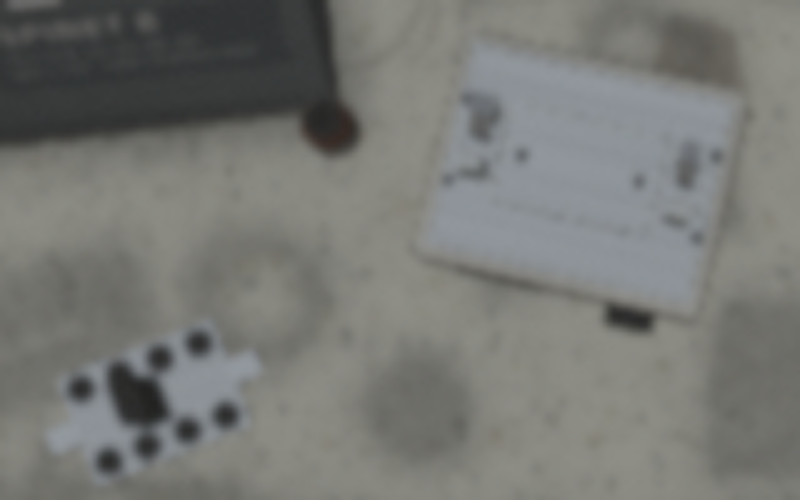

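View pics/cs.png

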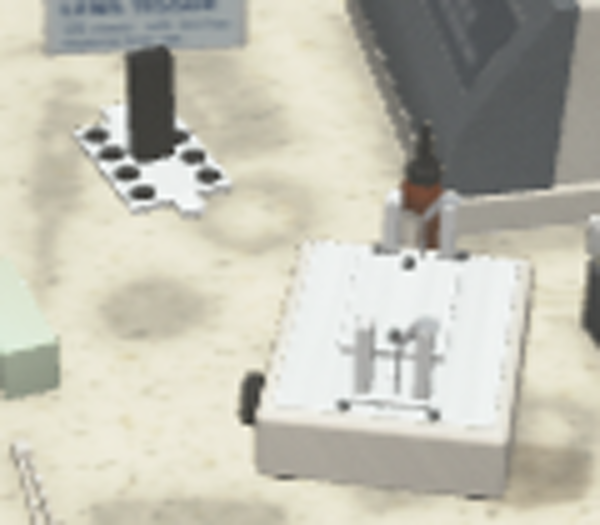

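The left plate has the ears: wells and ears are clear at top crop (55–260, 320–480), handle at (138,395). The mixer deck spans crop (415–745, 40–320), with the pins at (520,155) and (637,180) and the knob at (630,318), so mixer −x faces the robot.

```bash
cat > h.py <<'E'
import cv2,numpy as np
from bench import arm,capture,camera_info
def cam(n):
    c=camera_info(n); R=cv2.Rodrigues(np.array(c["rvec"]))[0]; return c["K"],R,np.array(c["tvec"])
def ray(n,uv,z):
    K,R,t=cam(n); o=-R.T@t; d=R.T@np.linalg.solve(K,[uv[0],uv[1],1]); return o+d*(z-o[2])/d[2]
def proj(n,p):
    K,R,t=cam(n); q=K@(R@np.array(p,float)+t); return q[:2]/q[2]
def tri(a,b):
    A=[];y=[]
    for n,uv in(("top",a),("side",b)):
        K,R,t=cam(n); o=-R.T@t; d=R.T@np.linalg.solve(K,[*uv,1]); d/=np.linalg.norm(d); P=np.eye(3)-np.outer(d,d); A.append(P); y.append(P@o)
    return np.linalg.lstsq(np.vstack(A),np.hstack(y),rcond=None)[0]
E
python3 - <<'E'
from h import *
a=cv2.imread("pics/top0.png").astype(int)
K,R,t=cam("top"); print("cam",-R.T@t)
m=((a[...,0]-a[...,2])>3)&(a.sum(2)>330); m=m.astype(np.uint8); 
cv2.imwrite("pics/m.png",m*255)
for name,(x0,x1,y0,y1),z in(("plate",(180,240,245,290),.006),("mixer",(258,335,190,260),.045)):
    mm=np.zeros_like(m); mm[y0:y1,x0:x1]=m[y0:y1,x0:x1]
    cs,_=cv2.findContours(mm,cv2.RETR_EXTERNAL,cv2.CHAIN_APPROX_NONE)
    pts=np.vstack([c for c in cs if cv2.contourArea(c)>30])[:,0]
    w=np.array([ray("top",p,z)[:2] for p in pts],np.float32)
    (c,s,ang)=cv2.minAreaRect(w); print(name,len(pts),c,s,ang, cv2.boxPoints((c,s,ang)).round(4).tolist())
# wells
g=a.sum(2).astype(np.uint8)*0; g=(a.sum(2)<300).astype(np.uint8)
sub=a[245:290,180:240].sum(2)
k=cv2.resize((a[245:290,180:240].mean(2)).astype(np.float32),None,fx=8,fy=8,interpolation=cv2.INTER_CUBIC)
n,l,st,ce=cv2.connectedComponentsWithStats((k<85).astype(np.uint8))
for i in range(1,n):
    u=(ce[i]+.5)/8-.5+[180,245]; print("dark",st[i,4]/64,u.round(2),ray("top",u,.006).round(4))
k=cv2.resize((a[190:260,255:335].mean(2)).astype(np.float32),None,fx=8,fy=8,interpolation=cv2.INTER_CUBIC)
n,l,st,ce=cv2.connectedComponentsWithStats((k<120).astype(np.uint8))
for i in range(1,n):
    u=(ce[i]+.5)/8-.5+[255,190]
    if 1<st[i,4]/64<40: print("mdark",st[i,4]/64,u.round(2),ray("top",u,.06).round(4))
E
```

```text
cam [0.43509957 0.02269773 1.22128641]
plate 214 (0.46895843744277954, 0.27414679527282715) (0.059503450989723206, 0.11455325782299042) 20.81553840637207 [[0.42080000042915344, 0.31709998846054077], [0.46149998903274536, 0.20999999344348907], [0.5170999765396118, 0.23119999468326569], [0.4763999879360199, 0.3382999897003174]]
mixer 180 (0.5774208903312683, 0.05071308836340904) (0.1343708634376526, 0.1050303727388382) 75.30643463134766 [[0.5095999836921692, -0.0010000000474974513], [0.6111999750137329, -0.02759999968111515], [0.6452999711036682, 0.10239999741315842], [0.5436999797821045, 0.1289999932050705]]
dark 14.234375 [219.25 258.14] [0.4983 0.251  0.006 ]
dark 15.453125 [211.47 261.26] [0.4908 0.2711 0.006 ]
dark 120.546875 [207.2  270.33] [0.4678 0.2823 0.006 ]
dark 14.390625 [195.71 267.26] [0.4765 0.3116 0.006 ]
dark 14.15625 [224.73 272.66] [0.4605 0.2374 0.006 ]
dark 14.15625 [217.03 275.63] [0.4534 0.2573 0.006 ]
dark 15.25 [201.34 281.9 ] [0.4385 0.2976 0.006 ]
mdark 2.5625 [273.63 189.96] [0.6626 0.1034 0.06  ]
mdark 30.109375 [317.03 223.16] [ 0.5763 -0.0029  0.06  ]
mdark 2.828125 [283.88 220.59] [0.5849 0.0795 0.06  ]
mdark 5.390625 [322.99 220.88] [ 0.5817 -0.018   0.06  ]
mdark 12.5 [274.89 223.92] [0.5771 0.1021 0.06  ]
mdark 2.65625 [269.09 225.4 ] [0.5737 0.1165 0.06  ]
mdark 2.140625 [307.35 225.86] [0.5702 0.0214 0.06  ]
mdark 5.5625 [314.57 233.83] [0.5497 0.004  0.06  ]
mdark 4.3125 [319.1  237.13] [ 0.5412 -0.0071  0.06  ]
```

Request:
{"fn": "jog_arm", "kwargs": {"deltas": [[1,[-0.0321,-0.0202,0],[0,0,0]],[1,[-0.0321,-0.0202,0],[0,0,0]],[1,[-0.0321,-0.0202,0],[0,0,0]],[1,[-0.0321,-0.0202,0],[0,0,0]],[1,[-0.0321,-0.0202,0],[0,0,0]],[1,[-0.0321,-0.0202,0],[0,0,0]],[1,[-0.0321,-0.0202,0],[0,0,0]],[1,[-0.0321,-0.0202,0],[0,0,0]],[1,[-0.0321,-0.0202,0],[0,0,0]],[1,[-0.0321,-0.0202,0],[0,0,0]],[1,[-0.0321,-0.0202,0],[0,0,0]],[1,[-0.0321,-0.0202,0],[0,0,0]]]}}

```text
t: 1.1
tcp_pos: [0.4693, 0.2729, 0.2312]
ee_rot: [[-0.968, 0.249, -0.0], [0.249, 0.968, -0.0], [0.0, -0.0, -1.0]]
ft_force: [1.2, 1.5, -0.0]
opening: 0.0854
finger_force: 0.0
```

Request:
{"fn": "jog_arm", "kwargs": {"deltas": [[1,[0,0,0],[0,0,-6.9]],[1,[0,0,0],[0,0,-6.9]],[1,[0,0,0],[0,0,-6.9]],[1,[0,0,0],[0,0,-6.9]],[1,[0,0,0],[0,0,-6.9]],[1,[0,0,0],[0,0,0]],[1,[0,0,0],[0,0,0]],[1,[0,0,0],[0,0,0]]]}}

```text
t: 1.77
tcp_pos: [0.4683, 0.2746, 0.2312]
ee_rot: [[-0.941, -0.339, -0.0], [-0.339, 0.941, -0.0], [0.0, -0.0, -1.0]]
ft_force: [-0.2, 0.8, -0.1]
opening: 0.0854
finger_force: 0.0
```

Request:
{"fn": "jog_arm", "kwargs": {"deltas": [[1,[0,0,0.03],[0,0,0]],[1,[0,0,0.03],[0,0,0]],[1,[0,0,0.03],[0,0,0]],[1,[0,0,0.03],[0,0,0]],[1,[0,0,0.03],[0,0,0]],[1,[0,0,0.02],[0,0,0]],[1,[0,0,0.015],[0,0,0]],[1,[0,0,0],[0,0,0]],[1,[0,0,0],[0,0,0]],[0,[0,0,0],[0,0,0]],[-0.3,[0,0,0],[0,0,0]],[-0.5,[0,0,0],[0,0,0]]]}}

```text
t: 2.77
tcp_pos: [0.469, 0.2749, 0.0474]
ee_rot: [[-0.939, -0.343, 0.002], [-0.343, 0.939, 0.001], [-0.002, 0.0, -1.0]]
ft_force: [-0.2, -0.1, 1.0]
opening: 0.0511
finger_force: 0.0
```

Request:
{"fn": "jog_arm", "kwargs": {"deltas": [[-0.6,[0,0,0],[0,0,0]],[-0.7,[0,0,0],[0,0,0]],[-0.8,[0,0,0],[0,0,0]],[-1,[0,0,0],[0,0,0]],[-1,[0,0,0],[0,0,0]],[-1,[0,0,0],[0,0,0]],[-1,[0,0,0],[0,0,0]],[-1,[0,0,0],[0,0,0]]]}}

```text
t: 3.43
tcp_pos: [0.4686, 0.2746, 0.0467]
ee_rot: [[-0.939, -0.343, 0.001], [-0.343, 0.939, 0.0], [-0.001, 0.0, -1.0]]
ft_force: [-0.9, -1.0, 6.8]
opening: 0.013
finger_force: 58.8
```

Request:
{"fn": "jog_arm", "kwargs": {"deltas": [[-1,[0,0,-0.01],[0,0,0]],[-1,[0,0,-0.02],[0,0,0]],[-1,[0,0,-0.03],[0,0,0]],[-1,[0,0,-0.03],[0,0,0]],[-1,[0,0,-0.03],[0,0,0]],[-1,[0,0,0],[0,0,0]],[-1,[0,0,0],[0,0,0]],[-1,[0,0,0],[0,0,0]]]}}

```text
t: 4.1
tcp_pos: [0.4679, 0.2743, 0.166]
ee_rot: [[-0.939, -0.343, -0.001], [-0.343, 0.939, -0.0], [0.001, -0.0, -1.0]]
ft_force: [-0.3, -0.5, -3.2]
opening: 0.0131
finger_force: 59.1
```

Request:
{"fn": "jog_arm", "kwargs": {"deltas": [[-1,[0,0,0],[0,0,6.8]],[-1,[0,0,0],[0,0,6.8]],[-1,[0,0,0],[0,0,6.8]],[-1,[0,0,0],[0,0,6.8]],[-1,[0,0,0],[0,0,6.8]],[-1,[0,0,0],[0,0,0]],[-1,[0,0,0],[0,0,0]],[-1,[0,0,0],[0,0,0]]]}}

```text
t: 4.77
tcp_pos: [0.468, 0.2744, 0.1655]
ee_rot: [[-0.972, 0.237, -0.001], [0.237, 0.972, -0.001], [0.001, -0.001, -1.0]]
ft_force: [0.3, 0.4, -2.5]
opening: 0.0131
finger_force: 58.9
```

```bash
python3 - <<'E'
from h import *
t=capture("top")[:,:,::-1];s=capture("side")[:,:,::-1]
cv2.imwrite("pics/top1.png",t);cv2.imwrite("pics/side1.png",s)
p=arm.state()["tcp_pos"]; print(p,proj("top",p),proj("side",p))
u=proj("top",p).astype(int);v=proj("side",p).astype(int)
f=lambda a,c:cv2.resize(a[max(c[1]-50,0):c[1]+50,c[0]-40:c[0]+40],(400,500),interpolation=cv2.INTER_CUBIC)
cv2.imwrite("pics/b1.png",np.hstack([f(t,u),f(s,v)]))
E
```

```text
[0.46819413 0.274472   0.16591921] [195.31683115 268.54093374] [278.54053052 159.80441575]
```

View pics/b1.png

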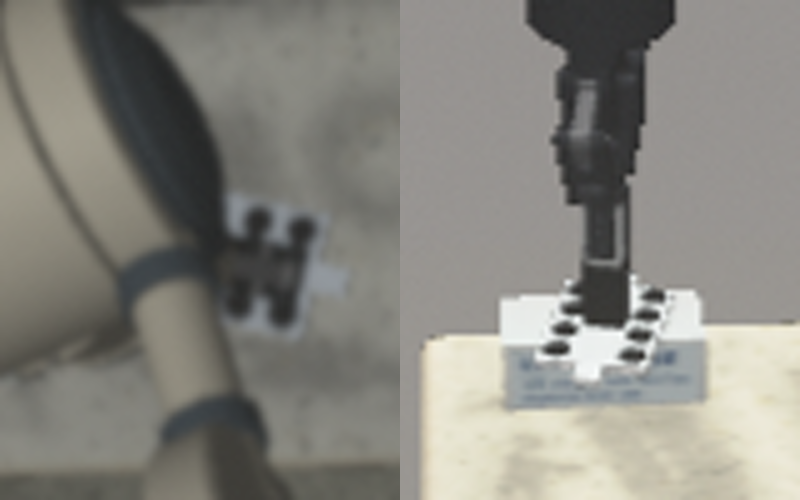

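The plate is held level, with its wells visible. The top crop shows wells at (260,220), (305,228), (238,302) and (283,312); the side crop shows wells at (155,348), (232,355) and others. Next I get its offset from the TCP and a finer fit of the mixer.

```bash
python3 - <<'E'
from h import *
tcp=np.array([.46819,.27447,.16592])
z=.166-.0467+.006
# expected well pixel positions vs seen
th=np.radians(-13.7); ex=np.array([np.cos(th),np.sin(th),0]);ey=np.array([-np.sin(th),np.cos(th),0])
def cents(img,c,thr):
    x0,y0=c[0]-40,c[1]-50
    k=cv2.resize(img[y0:y0+100,x0:x0+80].mean(2).astype(np.float32),None,fx=8,fy=8,interpolation=cv2.INTER_CUBIC)
    n,l,st,ce=cv2.connectedComponentsWithStats((k<thr).astype(np.uint8))
    return [((ce[i]+.5)/8-.5+[x0,y0],st[i,4]/64) for i in range(1,n) if 5<st[i,4]/64<30]
for n,c,thr in(("top",(195,268),75),("side",(278,159),110)):
    L=cents(cv2.imread(f"pics/{n}1.png"),c,thr)
    for uv,A in L:
        d=ray(n,uv,z)-tcp; print(n,uv.round(2),round(A,1),"rel mm x,y",(d@ex*1e3).round(1),(d@ey*1e3).round(1))
# mixer deck edges: gradient contour on top0 / side0 pins
a=cv2.imread("pics/top0.png").astype(np.float32)
o=np.array([.5776,.0506]);
from numpy import arange
def edge(ang):
    th=np.radians(ang); e=np.array([[np.cos(th),np.sin(th)],[-np.sin(th),np.cos(th)]])
    out={}
    for nm,ax,sg,h in(("+x",0,1,60),("-x",0,-1,60),("+y",1,1,75),("-y",1,-1,75)):
        P=[]
        for s in arange(-45,46,5):
            rr=arange(h-10,h+10,.5); w=[o+(e[ax]*sg*r+e[1-ax]*s)/1e3 for r in rr]
            uv=np.array([proj("top",[*q,.045]) for q in w],np.float32)
            v=cv2.remap((a[...,0]-a[...,2])+.3*a.mean(2),uv[None,:,0],uv[None,:,1],cv2.INTER_LINEAR)[0]
            g=-np.gradient(cv2.GaussianBlur(v[None],(1,9),0)[0] if 0 else np.convolve(v,np.ones(5)/5,'same'))[3:-3]; P.append((s,rr[3:-3][g.argmax()]))
        P=np.array(P); med=np.median(P[:,1]); k=abs(P[:,1]-med)<2.5; f=np.polyfit(P[k,0],P[k,1],1); print(nm,k.sum(),"off",f[1].round(2),"slope deg",np.degrees(f[0]).round(2)*sg)
edge(-14.3)
E
```

```text
side [288.43 167.63] 7.9 rel mm x,y 19.4 35.8
side [287.   171.59] 7.2 rel mm x,y 19.4 13.7
side [270.57 174.35] 7.5 rel mm x,y -21.0 -7.9
side [285.48 175.63] 7.4 rel mm x,y 19.1 -8.4
side [268.92 178.28] 8.8 rel mm x,y -21.2 -29.0
side [284.13 179.63] 8.0 rel mm x,y 19.3 -29.6
+x 12 off 54.26 slope deg -2.05
-x 17 off 58.23 slope deg 0.76
+y 15 off 67.94 slope deg -0.45Traceback (most recent call last):
  File "<stdin>", line 30, in <module>
  File "<stdin>", line 26, in edge
  File "h.py", line 8, in proj
    K,R,t=cam(n); q=K@(R@np.array(p,float)+t); return q[:2]/q[2]
          ~~~^^^
  File "h.py", line 4, in cam
    c=camera_info(n); R=cv2.Rodrigues(np.array(c["rvec"]))[0]; return c["K"],R,np.array(c["tvec"])
ValueError: time passes only in moves, steps and waits
```

```bash
python3 - <<'E'
from h import *
def blob(n,uv,r=3):
    a=cv2.imread(f"pics/{n}0.png").mean(2); x,y=map(round,uv); w=a[y-r:y+r+1,x-r:x+r+1]; w=np.clip(np.percentile(w,60)-w-8,0,None)
    yy,xx=np.mgrid[y-r:y+r+1,x-r:x+r+1]; return np.array([(w*xx).sum(),(w*yy).sum()])/w.sum()
print("top")
S=[]
for uv in((269.4,226),(273,209.6),(323,221.4),(319.4,237.4)):
    b=blob("top",uv,2); q=ray("top",b,.047); S.append(q); print(b.round(2),q.round(4))
S=np.array(S); d=S[0]+S[1]-S[2]-S[3]; print("screws c",S.mean(0),"yaw",np.degrees(np.arctan2(-d[0],d[1])))
tp=[blob("top",(283.9,220.6),2),blob("top",(307.35,225.9),2)]; sp=[blob("side",(331.6,232.4),2),blob("side",(329.1,247),2)]
print(tp,sp)
P=[tri(a,b) for a,b in zip(tp,sp)]; print(P)
for z in(.062,.07):
    Q=[ray("top",u,z) for u in tp]; d=Q[0]-Q[1]; print("top",z,np.mean(Q,0).round(4),np.degrees(np.arctan2(-d[0],d[1])),np.linalg.norm(d))
    Q=[ray("side",u,z) for u in sp]; d=Q[0]-Q[1]; print("side",z,np.mean(Q,0).round(4),np.degrees(np.arctan2(-d[0],d[1])),np.linalg.norm(d))
E
```

```text
top
[269.16 225.37] [0.5753 0.1174 0.047 ]
[274.06 210.16] [0.6136 0.1043 0.047 ]
[322.96 220.85] [ 0.5834 -0.0183  0.047 ]
[319.12 237.18] [ 0.5423 -0.0075  0.047 ]
screws c [0.57866308 0.04896749 0.047     ] yaw -14.344743516667272
[array([283.88722928, 220.61687827]), array([307.38942308, 225.86538462])] [array([331.70396601, 231.9230406 ]), array([329.20855352, 247.04116996])]
[array([0.58455405, 0.07915498, 0.06653245]), array([0.57050853, 0.02126673, 0.06468308])]
top 0.062 [0.5772 0.0504 0.062 ] -14.11587491324372 0.059900418818749954
side 0.062 [0.5791 0.0552 0.062 ] -13.191622917127804 0.06229582480990502
top 0.07 [0.5762 0.0502 0.07  ] -14.115874913243672 0.059487058197885155
side 0.07 [0.5774 0.0444 0.07  ] -13.19162291712784 0.06163645579971774
```

Request:
{"fn": "jog_arm", "kwargs": {"deltas": [[-1,[0,-0.032,0],[0,0,0.5]],[-1,[0,-0.032,0],[0,0,0]],[-1,[0,-0.032,0],[0,0,0]],[-1,[0,-0.032,0],[0,0,0]],[-1,[0,-0.032,0],[0,0,0]],[-1,[0,-0.032,0],[0,0,0]],[-1,[0,0,0],[0,0,0]],[-1,[-0.032,0,0],[0,0,0]],[-1,[-0.032,0,0],[0,0,0]],[-1,[-0.032,0,0],[0,0,0]],[-1,[-0.032,0,0],[0,0,0]],[-1,[-0.032,0,0],[0,0,0]]]}}

```text
t: 5.87
tcp_pos: [0.5771, 0.0482, 0.1662]
ee_rot: [[-0.969, 0.247, -0.0], [0.247, 0.969, 0.0], [0.0, -0.0, -1.0]]
ft_force: [0.3, 0.8, -1.6]
opening: 0.0128
finger_force: 59.7
```

Request:
{"fn": "jog_arm", "kwargs": {"deltas": [[-1,[0,0,0],[0,0,0]],[-1,[0,0,0],[0,0,0]],[-1,[0,0,0],[0,0,0]],[-1,[0,0,0],[0,0,0]]]}}

```text
t: 6.2
tcp_pos: [0.5747, 0.049, 0.1661]
ee_rot: [[-0.969, 0.248, -0.001], [0.248, 0.969, 0.0], [0.001, -0.0, -1.0]]
ft_force: [-0.5, 0.2, -2.1]
opening: 0.0129
finger_force: 59.7
```

```bash
python3 - <<'E'
from h import *
t=capture("top")[:,:,::-1];s=capture("side")[:,:,::-1]
cv2.imwrite("pics/top2.png",t);cv2.imwrite("pics/side2.png",s)
st=arm.state(); R=st["ee_rot"]; print(st["tcp_pos"],np.degrees(np.arctan2(R[1,1],R[0,1])),R[2],st["ft_force"],st["joint_positions"])
f=lambda a,x,y:cv2.resize(a[y:y+100,x:x+80],(400,500),interpolation=cv2.INTER_CUBIC)
cv2.imwrite("pics/b2.png",np.hstack([f(t,255,180),f(s,290,165)]))
E
```

```text
[0.57491289 0.04900571 0.16638196] 75.62017166964408 [ 4.75573726e-04 -7.83884148e-05 -9.99999884e-01] [ 0.31706795 -0.30580878 -1.51127965] [-1.05783134e+00  2.85117297e+01  8.84435191e+01  2.14024234e-03
  6.30723013e+01 -7.66789716e+01]
```

View pics/b2.png

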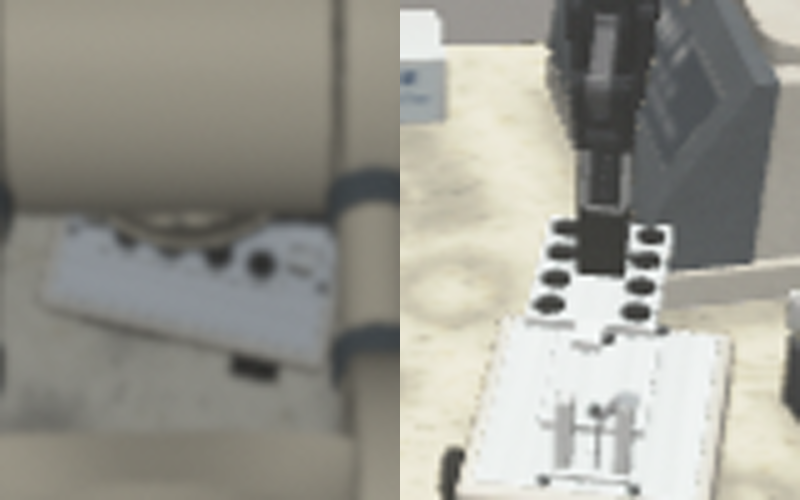

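Top crop: the plate is mostly hidden under the wrist. Side crop: plate over the mixer, the near posts at crop (563,430) and (622,425), wells in rows at x≈550 and 640. I'll compare plate and slot within the side camera.

```bash
python3 - <<'E'
from h import *
a=cv2.imread("pics/side2.png"); g=a.mean(2)
th=np.radians(-14.2);ex=np.array([np.cos(th),np.sin(th),0]);ey=np.array([-np.sin(th),np.cos(th),0]);O=np.array([.577,.0503,0])
M=lambda x,y,z:proj("side",O+ex*x/1e3+ey*y/1e3+[0,0,z/1e3])
for x in(-7.5,12.5):print("post",x,M(x,-58,84).round(1),M(x,-58,70).round(1),M(x,-58,50).round(1))
for r in range(246,258,2):print(r,g[r,316:340].astype(int))
c=(324,222)
k=cv2.resize(g[205:235,310:350].astype(np.float32),None,fx=8,fy=8,interpolation=cv2.INTER_CUBIC)
n,l,s,ce=cv2.connectedComponentsWithStats((k<120).astype(np.uint8))
tcp=arm.state()["tcp_pos"]
for i in range(1,n):
    if 5<s[i,4]/64<40:
        u=(ce[i]+.5)/8-.5+[310,205]; w=ray("side",u,.1662-.0467+.006); print(u.round(2),((w-tcp)@ex*1e3).round(1),((w-tcp)@ey*1e3).round(1),"mixer x",((w-O)@ex*1e3).round(1))
E
```

```text
post -7.5 [324.1 247.4] [323.9 252.2] [323.7 259. ]
post 12.5 [332.7 248.2] [332.5 253. ] [332.2 259.8]
246 [239 240 233 237 231 193 178 179 155 227 238 207 142 122 194 171 145 169
 197 189 183 212 236 225]
248 [240 217 238 239 231 190 171 172 167 229 239 217 172 137 139 177 215 185
 171 172 166 229 243 214]
250 [239 238 203 188 190 176 171 172 146 159 170 177 192 149 168 216 214 181
 172 171 190 233 228 233]
252 [240 238 238 238 222 183 170 171 181 230 235 234 236 167 224 237 221 182
 172 171 164 190 204 231]
254 [239 238 238 238 221 182 173 172 184 230 237 237 239 166 227 240 224 182
 171 171 211 236 238 237]
256 [238 237 238 239 222 183 172 163 206 235 239 238 226 171 229 239 221 183
 172 162 211 236 238 237]
[320.8  220.26] -20.6 -8.2 mixer x -22.3
[337.74 221.9 ] 19.1 -8.6 mixer x 17.4
[319.49 225.43] -20.8 -29.6 mixer x -22.5
[336.79 227.03] 19.1 -29.6 mixer x 17.4
```

Request:
{"fn": "jog_arm", "kwargs": {"deltas": [[-1,[-0.0042,0.0016,0],[0,0,0]],[-1,[0,0,0],[0,0,0]],[-1,[0,0,0.01],[0,0,0]],[-1,[0,0,0.01],[0,0,0]],[-1,[0,0,0.006],[0,0,0]],[-1,[0,0,0],[0,0,0]],[-1,[0,0,0],[0,0,0]],[-1,[0,0,0],[0,0,0]],[-1,[0,0,0],[0,0,0]]]}}

```text
t: 7.05
tcp_pos: [0.5804, 0.0492, 0.1405]
ee_rot: [[-0.968, 0.249, 0.0], [0.249, 0.968, -0.0], [-0.0, 0.0, -1.0]]
ft_force: [0.5, 0.4, -2.8]
opening: 0.0131
finger_force: 59.7
```

```bash
python3 - <<'E'
from h import *
s=capture("side")[:,:,::-1]
cv2.imwrite("pics/side3.png",s)
st=arm.state(); R=st["ee_rot"]; d=st["tcp_pos"]-[.577,.0503,0]; th=np.radians(-14.2); print(st["tcp_pos"],np.degrees(np.arctan2(R[1,1],R[0,1])),st["ft_force"],(d[0]*np.cos(th)+d[1]*np.sin(th)),-d[0]*np.sin(th)+d[1]*np.cos(th))
cv2.imwrite("pics/b3.png",cv2.resize(s[185:270,280:380],(800,680))[:600])
E
```

```text
[0.58043944 0.0491714  0.14058866] 75.57185160823626 [ 0.41820238  0.66539867 -2.38656348] 0.003611204132948467 -0.00025039506138256954
```

View pics/b3.png

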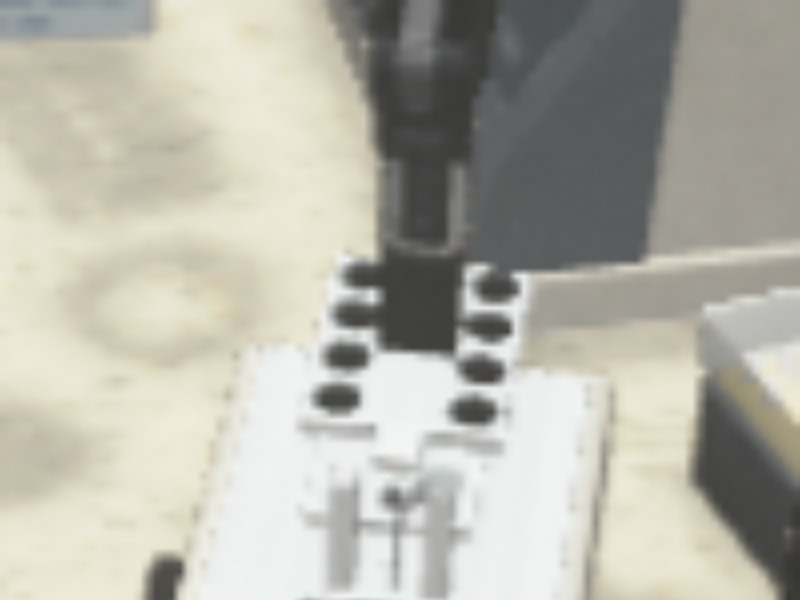

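Side crop: the ear spans about (375–425, 460) and the slot lies between post faces at about 357 and 425. The ear looks near the +x side, so I'll quantify it.

```bash
python3 - <<'E'
from h import *
a=cv2.imread("pics/side3.png"); g=a.mean(2)
th=np.radians(-14.2);ex=np.array([np.cos(th),np.sin(th),0]);ey=np.array([-np.sin(th),np.cos(th),0]);O=np.array([.577,.0503,0])
zt=.1406-.0467+.006
k=cv2.resize(g[215:240,315:350].astype(np.float32),None,fx=8,fy=8,interpolation=cv2.INTER_CUBIC)
n,l,s,ce=cv2.connectedComponentsWithStats((k<120).astype(np.uint8))
for i in range(1,n):
    if 4<s[i,4]/64<40:
        u=(ce[i]+.5)/8-.5+[315,215]; w=ray("side",u,zt); print(u.round(2),"mixer x,y",((w-O)@ex*1e3).round(1),((w-O)@ey*1e3).round(1))
for x in(-7,7):print("ear if x=0",proj("side",O+ex*x/1e3-ey*.058+[0,0,zt]).round(1))
for r in range(237,246):print(r,g[r,318:342].astype(int))
E
```

```text
[322.93 229.11] mixer x,y -16.8 -8.6
[339.74 230.81] mixer x,y 23.1 -9.1
[321.75 234.32] mixer x,y -16.9 -29.8
[338.72 235.94] mixer x,y 22.8 -29.9
ear if x=0 [324.5 241.9]
ear if x=0 [330.6 242.4]
237 [208 219 222 233 237 240 243 242 241 240 239 239 239 240 239 238 238 236
 174  92  67  68  68 130]
238 [175 177 177 180 183 183 174 175 158 235 243 243 242 243 241 241 243 240
 236 236 209 194 190 226]
239 [211 204 225 205 198 190 186 185 187 234 242 243 243 243 232 194 170 169
 174 189 192 204 216 223]
240 [238 231 236 237 236 237 237 236 231 239 243 243 243 243 219 190 186 183
 182 187 174 173 175 173]
241 [239 232 237 238 239 239 239 238 239 242 243 243 243 246 204 227 235 234
 237 237 210 200 187 187]
242 [239 236 237 238 238 240 239 238 207 185 198 211 220 231 207 232 237 238
 240 240 238 242 230 231]
243 [240 241 239 215 233 238 229 236 221 194 176 177 179 182 194 219 215 213
 222 231 237 243 217 230]
244 [233 241 239 224 236 236 211 232 237 237 238 214 204 221 206 191 192 194
 194 207 235 245 238 236]
245 [224 235 239 220 218 222 183 228 238 239 209 209 235 218 169 173 189 191
 192 197 234 237 237 236]
```

Request:
{"fn": "jog_arm", "kwargs": {"deltas": [[-1,[0.001,0,0.001],[0,0,0]],[-1,[0,0,0.001],[0,0,0]],[-1,[0,0,0.001],[0,0,0]],[-1,[0,0,0.001],[0,0,0]],[-1,[0,0,0.001],[0,0,0]],[-1,[0,0,0.001],[0,0,0]],[-1,[0,0,0.001],[0,0,0]],[-1,[0,0,0.001],[0,0,0]],[-1,[0,0,0],[0,0,0]],[-1,[0,0,0],[0,0,0]]]}}

```text
t: 7.93
tcp_pos: [0.5792, 0.0494, 0.1322]
ee_rot: [[-0.968, 0.249, -0.0], [0.249, 0.968, -0.0], [0.0, -0.0, -1.0]]
ft_force: [0.7, -0.2, -3.0]
opening: 0.0127
finger_force: 59.7
```

Request:
{"fn": "jog_arm", "kwargs": {"deltas": [[-1,[0,0,0.001],[0,0,0]],[-1,[0,0,0.001],[0,0,0]],[-1,[0,0,0.001],[0,0,0]],[-1,[0,0,0.001],[0,0,0]],[-1,[0,0,0],[0,0,0]],[-1,[0,0,0],[0,0,0]]]}}

```text
t: 8.43
tcp_pos: [0.579, 0.0495, 0.1282]
ee_rot: [[-0.968, 0.249, -0.001], [0.249, 0.968, 0.0], [0.001, -0.0, -1.0]]
ft_force: [-2.9, 0.6, -1.3]
opening: 0.0127
finger_force: 60.0
```

Request:
{"fn": "jog_arm", "kwargs": {"deltas": [[-1,[0,0,0.001],[0,0,0]],[-1,[0,0,0.001],[0,0,0]],[-1,[0,0,0.001],[0,0,0]],[-1,[0,0,0],[0,0,0]],[-1,[0,0,0],[0,0,0]]]}}

```text
t: 8.85
tcp_pos: [0.5791, 0.0495, 0.1253]
ee_rot: [[-0.968, 0.249, -0.0], [0.249, 0.968, 0.0], [0.0, -0.0, -1.0]]
ft_force: [-4.4, 1.2, 4.2]
opening: 0.0131
finger_force: 60.6
```

Request:
{"fn": "jog_arm", "kwargs": {"deltas": [[-1,[0.0007,0,0],[0,0,0]],[-1,[0,0,0.001],[0,0,0]],[-1,[0,0,0.001],[0,0,0]],[-1,[0,0,0.001],[0,0,0]],[-1,[0,0,0],[0,0,0]],[-1,[0,0,0],[0,0,0]]]}}

```text
t: 9.35
tcp_pos: [0.578, 0.0498, 0.122]
ee_rot: [[-0.968, 0.249, -0.001], [0.249, 0.968, 0.0], [0.001, -0.0, -1.0]]
ft_force: [-4.0, 2.0, -1.6]
opening: 0.0131
finger_force: 59.9
```

Request:
{"fn": "jog_arm", "kwargs": {"deltas": [[-1,[0,0,0.001],[0,0,0]],[-1,[0,0,0.001],[0,0,0]],[-1,[0,0,0.001],[0,0,0]],[-1,[0,0,0],[0,0,0]],[-1,[0,0,0],[0,0,0]]]}}

```text
t: 9.77
tcp_pos: [0.5783, 0.0496, 0.1189]
ee_rot: [[-0.968, 0.249, -0.001], [0.249, 0.968, 0.0], [0.001, -0.0, -1.0]]
ft_force: [-4.0, 1.2, -3.2]
opening: 0.0133
finger_force: 59.5
```

Request:
{"fn": "jog_arm", "kwargs": {"deltas": [[-1,[0,0,0.001],[0,0,0]],[-1,[0,0,0.001],[0,0,0]],[-1,[0,0,0.001],[0,0,0]],[-1,[0,0,0.001],[0,0,0]],[-1,[0,0,0],[0,0,0]],[-1,[0,0,0],[0,0,0]]]}}

```text
t: 10.27
tcp_pos: [0.5784, 0.0496, 0.1151]
ee_rot: [[-0.968, 0.249, -0.0], [0.249, 0.968, 0.0], [0.0, -0.0, -1.0]]
ft_force: [-4.8, 2.3, -1.5]
opening: 0.0128
finger_force: 59.9
```

Request:
{"fn": "jog_arm", "kwargs": {"deltas": [[-1,[0,0,0.0005],[0,0,0]],[-1,[0,0,0.0005],[0,0,0]],[-1,[0,0,0],[0,0,0]],[-1,[0,0,0],[0,0,0]]]}}

```text
t: 10.6
tcp_pos: [0.5785, 0.0496, 0.1143]
ee_rot: [[-0.968, 0.249, -0.0], [0.249, 0.968, 0.0], [0.0, -0.0, -1.0]]
ft_force: [-5.0, 1.2, 0.4]
opening: 0.0129
finger_force: 60.0
```

```bash
python3 - <<'E'
from h import *
s=arm.state();print(s["t"],s["tcp_pos"],s["ft_force"],s["wrist_torque"])
E
```

```text
10.6 [0.57846644 0.04964596 0.11425436] [-5.0444444   1.20822467  0.37929061] [ 0.31063478  1.07106957 -0.00408207]
```

Request:
{"fn": "jog_arm", "kwargs": {"deltas": [[-1,[0,0,0.0005],[0,0,0]],[-1,[0,0,0.0005],[0,0,0]],[-1,[0,0,0],[0,0,0]],[-1,[0,0,0],[0,0,0]]]}}

```text
t: 10.93
tcp_pos: [0.5786, 0.0496, 0.1133]
ee_rot: [[-0.968, 0.249, 0.0], [0.249, 0.968, 0.0], [-0.0, 0.0, -1.0]]
ft_force: [-5.7, 1.9, 0.7]
opening: 0.0127
finger_force: 60.1
```

Request:
{"fn": "jog_arm", "kwargs": {"deltas": [[-1,[0,0,0.0005],[0,0,0]],[-1,[0,0,0.0005],[0,0,0]],[-1,[0,0,0],[0,0,0]],[-1,[0,0,0],[0,0,0]]]}}

```text
t: 11.27
tcp_pos: [0.5786, 0.0496, 0.1123]
ee_rot: [[-0.968, 0.249, 0.0], [0.249, 0.968, 0.0], [-0.0, 0.0, -1.0]]
ft_force: [-3.6, 1.3, 1.1]
opening: 0.0132
finger_force: 60.1
```

Request:
{"fn": "jog_arm", "kwargs": {"deltas": [[-1,[0,0,0.0005],[0,0,0]],[-1,[0,0,0.0005],[0,0,0]],[-1,[0,0,0],[0,0,0]],[-1,[0,0,0],[0,0,0]]]}}

```text
t: 11.6
tcp_pos: [0.5786, 0.0496, 0.1113]
ee_rot: [[-0.968, 0.249, -0.0], [0.249, 0.968, -0.0], [0.0, -0.0, -1.0]]
ft_force: [-5.4, 1.3, 0.2]
opening: 0.013
finger_force: 60.2
```

Request:
{"fn": "jog_arm", "kwargs": {"deltas": [[-1,[0,0,0.0005],[0,0,0]],[-1,[0,0,0.0005],[0,0,0]],[-1,[0,0,0],[0,0,0]],[-1,[0,0,0],[0,0,0]]]}}

```text
t: 11.93
tcp_pos: [0.5786, 0.0496, 0.1103]
ee_rot: [[-0.968, 0.249, 0.0], [0.249, 0.968, -0.0], [-0.0, -0.0, -1.0]]
ft_force: [-4.8, 1.5, 0.7]
opening: 0.0127
finger_force: 60.2
```

Request:
{"fn": "jog_arm", "kwargs": {"deltas": [[-1,[0,0,0.0005],[0,0,0]],[-1,[0,0,0.0005],[0,0,0]],[-1,[0,0,0],[0,0,0]],[-1,[0,0,0],[0,0,0]]]}}

```text
t: 12.27
tcp_pos: [0.5786, 0.0496, 0.1093]
ee_rot: [[-0.968, 0.249, 0.0], [0.249, 0.968, -0.0], [-0.0, -0.0, -1.0]]
ft_force: [-5.3, 1.1, 1.4]
opening: 0.0129
finger_force: 60.2
```

Request:
{"fn": "jog_arm", "kwargs": {"deltas": [[-1,[0,0,0.0005],[0,0,0]],[-1,[0,0,0.0005],[0,0,0]],[-1,[0,0,0],[0,0,0]],[-1,[0,0,0],[0,0,0]]]}}

```text
t: 12.6
tcp_pos: [0.5786, 0.0497, 0.1086]
ee_rot: [[-0.968, 0.249, 0.0], [0.249, 0.968, 0.0], [-0.0, 0.0, -1.0]]
ft_force: [-6.9, 1.1, 5.4]
opening: 0.013
finger_force: 60.9
```

Request:
{"fn": "jog_arm", "kwargs": {"deltas": [[-1,[0,0,0.0002],[0,0,0]],[-1,[0,0,0],[0,0,0]],[-1,[0,0,0],[0,0,0]]]}}

```text
t: 12.85
tcp_pos: [0.5786, 0.0496, 0.1086]
ee_rot: [[-0.968, 0.249, 0.0], [0.249, 0.968, 0.0], [-0.0, 0.0, -1.0]]
ft_force: [-7.4, 2.7, 9.3]
opening: 0.0132
finger_force: 61.4
```

Request:
{"fn": "jog_arm", "kwargs": {"deltas": [[-1,[0,0,0.0002],[0,0,0]],[-1,[0,0,0],[0,0,0]],[-1,[0,0,0],[0,0,0]]]}}

```text
t: 13.1
tcp_pos: [0.5786, 0.0497, 0.1085]
ee_rot: [[-0.968, 0.249, 0.0], [0.249, 0.968, -0.0], [-0.0, 0.0, -1.0]]
ft_force: [-8.4, 1.4, 12.9]
opening: 0.0129
finger_force: 61.9
```

Request:
{"fn": "jog_arm", "kwargs": {"deltas": [[-1,[0,0,0.00015],[0,0,0]],[-1,[0,0,0],[0,0,0]],[-1,[0,0,0],[0,0,0]],[-1,[0,0,0],[0,0,0]]]}}

```text
t: 13.43
tcp_pos: [0.5786, 0.0497, 0.1086]
ee_rot: [[-0.968, 0.249, 0.001], [0.249, 0.968, 0.0], [-0.001, 0.0, -1.0]]
ft_force: [-8.8, 2.7, 16.1]
opening: 0.0129
finger_force: 62.3
```

```bash
python3 - <<'E'
from h import *
s=capture("side")[:,:,::-1]
cv2.imwrite("pics/side4.png",s)
st=arm.state(); print(st["t"],st["tcp_pos"],st["ft_force"],st["wrist_torque"],st["ee_rot"][:,2])
cv2.imwrite("pics/b4.png",cv2.resize(s[195:280,280:380],(800,680))[80:])
E
```

```text
13.4833 [0.57861771 0.04965832 0.10854848] [-9.08537655  1.05663714 14.61081034] [ 0.27008348  1.79192352 -0.01306202] [ 5.51261510e-04 -2.76144231e-05 -9.99999848e-01]
```

View pics/b4.png

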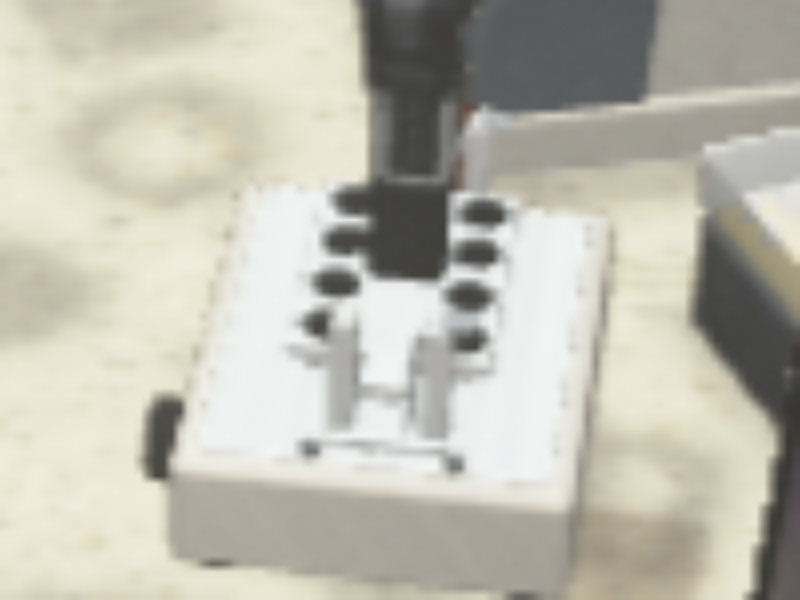

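Plate is home between the posts: near ear at crop (385,370) between the post faces, underside about 62 mm, force rising steeply. I'll press slightly more, relieve, and release.

Request:
{"fn": "jog_arm", "kwargs": {"deltas": [[-1,[0,0,0.0001],[0,0,0]],[-1,[0,0,0],[0,0,0]],[-1,[0,0,0],[0,0,0]],[-1,[0,0,0],[0,0,0]]]}}

```text
t: 13.82
tcp_pos: [0.5786, 0.0497, 0.1085]
ee_rot: [[-0.968, 0.249, 0.001], [0.249, 0.968, -0.0], [-0.001, 0.0, -1.0]]
ft_force: [-9.5, 2.0, 17.3]
opening: 0.013
finger_force: 62.6
```

Request:
{"fn": "jog_arm", "kwargs": {"deltas": [[-1,[0,0,-0.0003],[0,0,0]],[-1,[0,0,-0.0003],[0,0,0]],[-1,[0,0,0],[0,0,0]],[-0.6,[0,0,0],[0,0,0]],[-0.5,[0,0,0],[0,0,0]],[-0.4,[0,0,0],[0,0,0]],[-0.2,[0,0,0],[0,0,0]],[0,[0,0,0],[0,0,0]],[0,[0,0,0],[0,0,0]],[0,[0,0,0],[0,0,0]],[0,[0,0,0],[0,0,0]],[0,[0,0,0],[0,0,0]]]}}

```text
t: 14.82
tcp_pos: [0.5786, 0.0496, 0.1082]
ee_rot: [[-0.968, 0.249, -0.0], [0.249, 0.968, 0.0], [0.0, -0.0, -1.0]]
ft_force: [0.5, 0.5, 0.6]
opening: 0.0426
finger_force: 0.0
```

Request:
{"fn": "jog_arm", "kwargs": {"deltas": [[0,[0,0,-0.01],[0,0,0]],[0,[0,0,-0.02],[0,0,0]],[0,[0,0,-0.03],[0,0,0]],[0,[0,0,-0.03],[0,0,0]],[0,[0,0,-0.03],[0,0,0]],[0,[0.04,0,0],[0,0,0]],[0,[0.04,0,0],[0,0,0]],[0,[0.04,0,0],[0,0,0]],[0,[0.04,0,0],[0,0,0]],[0,[0,0,0],[0,0,0]],[0,[0,0,0],[0,0,0]]]}}

```text
t: 15.73
tcp_pos: [0.422, 0.0899, 0.2292]
ee_rot: [[-0.969, 0.248, 0.001], [0.248, 0.969, 0.0], [-0.0, 0.0, -1.0]]
ft_force: [1.4, -0.1, 0.1]
opening: 0.0428
finger_force: 0.0
```

```bash
python3 - <<'E'
from h import *
t=capture("top")[:,:,::-1];s=capture("side")[:,:,::-1]
f=lambda a,x,y:cv2.resize(a[y:y+100,x:x+80],(400,500),interpolation=cv2.INTER_CUBIC)
cv2.imwrite("pics/side5.png",s);cv2.imwrite("pics/b5.png",np.hstack([f(t,255,180),f(s,290,190)]))
# wells from side at seated height, top z
g=s.mean(2);th=np.radians(-14.2);ex=np.array([np.cos(th),np.sin(th),0]);ey=np.array([-np.sin(th),np.cos(th),0]);O=np.array([.577,.0503,0])
k=cv2.resize(g[215:252,315:350].astype(np.float32),None,fx=8,fy=8,interpolation=cv2.INTER_CUBIC)
n,l,q,ce=cv2.connectedComponentsWithStats((k<120).astype(np.uint8))
for i in range(1,n):
    if 4<q[i,4]/64<12:
        u=(ce[i]+.5)/8-.5+[315,215]; w=ray("side",u,.068)-O; print(u.round(1),(w@ex*1e3).round(1),(w@ey*1e3).round(1))
E
```

```text
[339.6 231.1] 19.7 34.5
[319.  245.1] -22.7 -30.0
[337.7 247.2] 21.9 -31.2
```

View pics/b5.png

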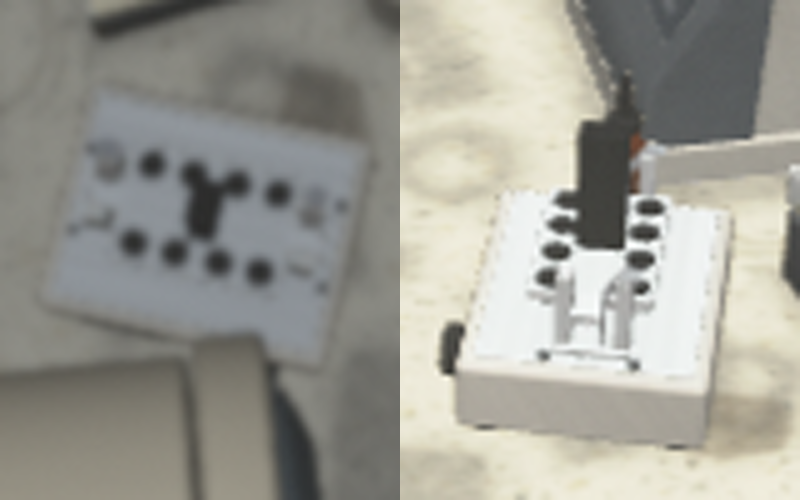

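The plate sits level and central: wells at top crop (130–290, 160–275), ears between the posts in the side view, gripper clear. I'm handing it in.

```bash
python3 -c "
from bench import workorder
print(workorder.hand_in())"
```

```text
the job is handed in; nothing more can be done
None
```

I fitted the eared plate in the tube mixer, pressed it home with about 20 N, released it and handed the job in at about 16 s. It looked level and central in the last pictures, but I had no direct reading of the sensing pins and the hand-in gave no verdict.

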